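# Clamp a preserve jar in the one-handed board and break its lid loose

## Robot

A 6-joint arm with a two-finger parallel gripper is mounted at the origin on a cart in front of the work surface, level with it; the furniture and walls round the work are solid. World frame = base frame: x ahead of the robot, y to its left, z up, the work surface at z = 0. Lengths are in m, angles in rad, forces in N, time in s.
With the tool pointing down it reaches from about 0.25 to 0.725 m from the base axis. Payload 4 kg.
Tool frame: the origin (TCP) lies at the very end of the fingers, on their centre line; the grasp point (between the pads) lies 19 mm behind it; z points along the fingers, y is the line along which they close (so a half turn about z gives the same grasp; the last joint's range is limited). The gripper opens to 85 mm and grips with 20 to 120 N. Pads are 22 mm wide; open, the fingers measure 114 mm over their backs; the gripper's body (76 mm by 85 mm) begins 54 mm behind the grasp point. The pads swing forward as they close: fully open they stand 13 mm farther back than shut.
Start: joints at [-1.197, 0.241, 0.005, 1.335, 0, 1.571], TCP at [0.183, -0.465, 0.231] pointing down, gripper open.
Joint ranges: [-2.72, 2.72], [-1.05, 1.87], [-1.09, 1.28], [-1.99, 2.15], [-1.42, 1.44], [-3.14, 3.14]. Speed limits (rad/s): [2.79, 2.79, 3.14, 3.14, 3.14, 3.14].

## Interface

Orientations are given as a unit quaternion [x, y, z, w].
In Python, from workcell import telemetry, vision, workorder gives the robot as it stands.
- The arm moves only by the shell command python3 -m inch 'ROWS'. ROWS is JSON, a list of rows, each a list of 3 entries, a list of its own where there are three numbers: the turn, a rotation vector about the tool's x, y, z scaled (see below), then the shift along the tool's x, y, z scaled (see below), then the closure, from -1 (fully open) to 1 (shut). A call has 1 to 10 rows; each row shifts and turns the commanded pose from where the row before left it, along the tool's axes as they then stand; what a row does not reach is not made up. The controller multiplies each number of a shift by 0.3 m and each number of a turn by 360 degrees. A row lasts 1/12 s, in which the tool goes at most 41.7 mm and 7.16 degrees, less where a joint would pass 70% of its speed; a pose out of reach is approached as far as the arm can. A call with a number of a shift or a turn outside -1 to 1 is refused whole. A call with a gripper value outside its range is refused whole. The fingers move at their own pace and stop on an object; the grip force is fixed at half the most. Time passes only in rows, so rows that do not move let the fingers close. It gives the time, the measured TCP pose, the force, the opening and the grip force at its end, in the units of the state.
- telemetry.get_obs(): the state, without advancing time (a new reading comes with each control period).
- vision.camera(name): name is "scene" or "top" or "wrist"; returns a dict with "img" (480x640x3 uint8, red, green, blue), "fov_y" (degrees; the focal length in pixels is half the picture's height over the tangent of half this angle, whatever the lens; pixels are square), "cx", "cy" (the principal point, pixels), "pose" (4x4, takes a point from camera to world coordinates). Camera axes: x right, y up, looking along -z (the intrinsics and any distortion apply to the point x, -y, -z); pixel columns grow to the right and rows downward; lengths in m; the calibration is good to about 2 mm. A picture is of the moment at which its call begins. There is no depth.
- workorder.job_done(): hands the job in; it is judged then, once.
The state is a dict: "clock": time; "joint_pos": joint angles; "joint_vel": joint speeds; "tau": joint torques, N m; "eef_pos": TCP position; "tool_rot": TCP orientation; "ft_force": force on the tool from outside, world axes, zero at the start; "ft_torque": the same for the moment, N m; "grip_width": finger opening in m; "grasp_force": force on a finger pad.
Only numpy, scipy, OpenCV 4.12 (cv2) and the standard library are available. Lean on these libraries where they do the work, as an engineer would, in place of code of your own. Each camera call takes 0.05 s, during which the arm holds its last target. There are 200 camera calls.

## Task

Open the brass-lidded preserve jar the one-handed way: stand it upright on the preparation board between the sliding jaw and the sprung V of the rear jaw, then push the sliding jaw by its green plate until its ratchet has clicked up tight and the jar stays firmly gripped with your hand off (press steadily with about 20 N; the jar must never be squeezed with more than 25 N). With the jar held by the clamp, twist the lid about a quarter turn anticlockwise, leave the lid on and the jar standing clamped, and do not disturb the things around.

Things in the scene. Friction and masses are not known exactly. Their poses are not given: they have to be found in the camera images.
- board: White plastic preparation board for one-handed cooks, 150 x 300 mm, top 20 mm above the worktop, fixed by suction feet. Origin: centre of its underside; z up; its +y axis is the direction in which the sliding jaw closes. The jar bay, jaw and V are all centred on board x = 0. A 28 mm wide, 5 mm high guide rail ends at board y = -4 mm.
- bay (a point): Middle of the black inlay of the jar bay, on the board's top, board y = +50 mm, x = 0. The grey rear jaw behind it has been screwed down anywhere within +-9 mm along y, so the axis of the jar resting lightly in its V lies at board y = +41 to +59 mm.
- v_mid (a point): Middle of the nominal V of the rear jaw, board y = +85 mm, 54 mm above the worktop. The V plate has two rubber faces (120 deg included, opening to board -y, 30 to 78 mm above the worktop) and yields to +y on springs, about 2 N per mm, 14 mm at most. The rear jaw is 84 mm wide; its black knob tops out 87 mm above the worktop.
- jaw: Grey sliding jaw on the board's rail, axes as the board's. Origin: middle of the width of its flat black rubber face (50 mm wide, 30 to 78 mm above the worktop), at 20 mm above the worktop. It starts with its origin at board y = -18 to -8 mm and slides along +y, up to y = +46 mm, with 0.5 to 3 N of drag. With the hand off it must grip the jar with over 4 N.
- push_plate (a point): Centre of the rear face of the jaw's green upright push plate, 62 mm behind the jaw's origin (jaw y = -62 mm), 75 mm above the worktop. The plate is 48 mm wide, 12 mm thick, from 35 to 95 mm above the worktop: push on this face, along board +y.
- pawl_pin (a point): Pin of the small sprung steel pawl with a red tab, on the jaw's -x side, 34 mm above the worktop. It clicks over saw teeth (5 mm pitch) on the board once the jaw's origin is past about y = +4 mm, and blocks all return: let go, the jaw springs back up to 5 mm to the last tooth passed, which costs up to 10 N of grip. It needs no handling.
- jar: Amber glass preserve jar with white and green paper band and brass lid, about 300 to 450 g. Body 62 mm in diameter and 62 mm high, total height 84 mm with the lid. Origin: centre of its underside, z up along its axis.
- lid_top (a point): Centre of the lid's top face, 84 mm above the jar's underside. The lid is 58 mm in diameter and 18 mm high (66 to 84 mm above the jar's underside), ribbed, with a green top. The jar may be carried by the lid.
- lid (a joint): Turn of the lid on the jar, rad: 0 = tight, grows as it is turned anticlockwise seen from above, 1.75 at most; the lid stays where it is left. It takes 0.2 N m to turn, more than a jar that only stands can resist: an unclamped jar just turns with it. Over 1.1 counts as loose.
- spice_green: Spice jar with green cap, 41 mm in diameter, 108 mm tall; bystander. Origin: centre of its underside.
- spice_yellow: Spice jar with yellow cap, 45 mm in diameter, 98 mm tall; bystander. Origin: centre of its underside.

How it is judged:
By the outcome, as a careful person would: the job done as asked, in the order asked, and still so for the second after the job is handed in, with the robot touching nothing.
It also fails if it takes over 61 s, if anything falls off the work surface, if the arm or the gripper's body presses on something with over 40 N, if the wrist force passes 120 N, or if a joint passes its speed limit or range.

## Working session

There is one attempt and no reset: what is moved stays moved. The work goes in short steps, Python scripts to look and compute and a shell command to move; the robot and the scene stay as the last step left them, time stands still between calls to the robot, and variables do not carry over. Pictures are saved under pics/ and viewed, at most 10 in all, crops included, and the job is handed in when it is done.

```bash
mkdir -p pics; ls; python3 - <<'E'
from workcell import telemetry, vision
import cv2
o=telemetry.get_obs()
for k,v in o.items(): print(k,v)
for n in ("scene","top"):
    c=vision.camera(n); cv2.imwrite(f"pics/{n}0.png",c["img"][:,:,::-1]); print(n,{k:v for k,v in c.items() if k!="img"})
E
```

```text
pics
clock 0.0
joint_pos [-1.19700833e+00  2.41387591e-01  3.74309855e-03  1.33521426e+00
  1.01078212e-05  1.57080535e+00]
joint_vel [-0.00118937 -0.00037696  0.00214269  0.00117828 -0.00016584  0.00023192]
tau [ 7.27703191e-04 -3.72315431e+01  2.52409494e+01  1.69637357e-02
  4.37878623e-05 -2.59064245e-05]
eef_pos [ 0.18234552 -0.46488901  0.23043285]
tool_rot [ 9.82586411e-01  1.85803342e-01 -1.86645686e-04 -1.01419116e-03]
ft_force [ 0.05098104  1.40554908 -0.39889744]
ft_torque [ 0.04574357 -0.05559279 -0.00797688]
grasp_force 0.0
grip_width 0.08529562435245376
scene {'fov_y': 57.14316167432362, 'cx': 318.49466503473997, 'cy': 242.59855507838242, 'pose': array([[-0.81547494,  0.3552863 , -0.45691605,  0.10899477],
       [-0.57877905, -0.50591996,  0.63957784,  0.56259932],
       [-0.0039297 ,  0.78601313,  0.61819731,  0.68663357],
       [ 0.        ,  0.        ,  0.        ,  1.        ]])}
top {'fov_y': 52.49430758410526, 'cx': 326.82109423727843, 'cy': 236.91085770002215, 'pose': array([[ 0.01993125,  0.99297442, -0.11663857,  0.45047499],
       [-0.99975502,  0.01867116, -0.01188619, -0.05407447],
       [-0.0096249 ,  0.1168469 ,  0.9931033 ,  0.91167732],
       [ 0.        ,  0.        ,  0.        ,  1.        ]])}
```

View pics/scene0.png

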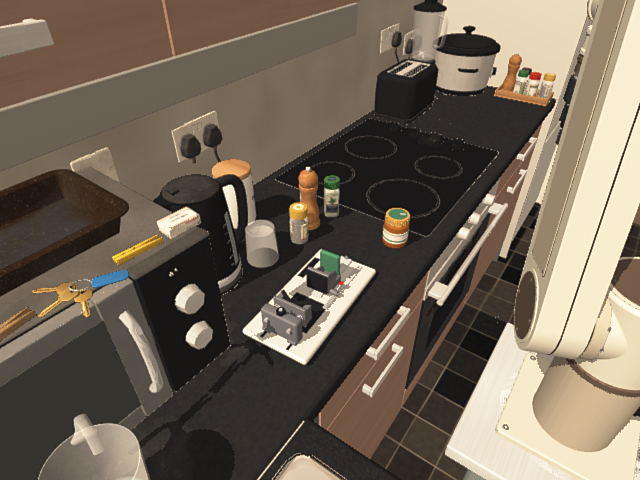

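View pics/top0.png

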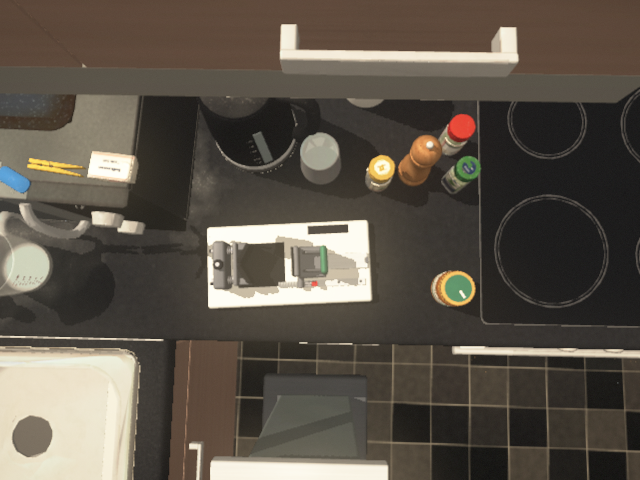

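The scene shows the board with its closing direction pointing image-left in the top view. In the top view the jar is at about (455,288), the board spans (208–371, 222–306), the green plate is at (323,261), and the yellow and green spices are at (381,168) and (466,168).

```bash
cat > h.py <<'E'
import numpy as np, cv2
from workcell import telemetry, vision
def ray(c,u,v):
    f=240/np.tan(np.radians(c["fov_y"])/2)
    P=np.array(c["pose"]); d=P[:3,:3]@np.array([(u-c["cx"])/f,-(v-c["cy"])/f,-1.]); return P[:3,3],d
def onz(c,u,v,z):
    p,d=ray(c,u,v); return p+d*(z-p[2])/d[2]
def proj(c,X):
    f=240/np.tan(np.radians(c["fov_y"])/2)
    P=np.array(c["pose"]); q=P[:3,:3].T@(np.array(X)-P[:3,3]); return np.array([c["cx"]+f*q[0]/-q[2],c["cy"]-f*q[1]/-q[2]])
def mask(c,lo,hi,box=None):
    h=cv2.cvtColor(c["img"],cv2.COLOR_RGB2HSV); m=cv2.inRange(h,lo,hi)
    if box: z=np.zeros_like(m); x0,y0,x1,y1=box; z[y0:y1,x0:x1]=m[y0:y1,x0:x1]; m=z
    return m
def big(m):
    k=max(cv2.findContours(m,cv2.RETR_EXTERNAL,cv2.CHAIN_APPROX_NONE)[0],key=cv2.contourArea); return k
E
python3 - <<'E'
from h import *
np.set_printoptions(precision=4,suppress=True)
c=vision.camera("top"); s=vision.camera("scene")
# board
m=mask(c,(0,0,150),(180,70,255),(195,205,385,320))
m=cv2.morphologyEx(m,cv2.MORPH_OPEN,np.ones((3,3)))
k=big(m); hull=cv2.convexHull(k); r=cv2.minAreaRect(hull)
q=cv2.approxPolyDP(hull,6,True)[:,0]
print("board hull corners",[ (p.tolist(),onz(c,*p,.02)[:2]) for p in q])
w=np.array([onz(c,*p,.02)[:2] for p in hull[:,0].astype(float)],np.float32); rr=cv2.minAreaRect(w*1000); print("board rect",rr)
for n,cam,box,z in(("jartop T",c,(425,255,490,320),.084),("plate T",c,(295,235,340,285),.095),("greencap T",c,(440,145,490,200),.108),
                 ("jartop S",s,(375,200,420,250),.084),("plate S",s,(310,240,350,280),.095),("greencap S",s,(315,170,350,220),.108)):
    m=mask(cam,(55,80,30),(95,255,255),box); k=big(m); x,y,ww,hh=cv2.boundingRect(k); M=cv2.moments(k); u=(M["m10"]/M["m00"],M["m01"]/M["m00"])
    print(n,cv2.contourArea(k),(x,y,ww,hh),np.array(u),onz(cam,*u,z))
for cam,box in((c,(360,145,400,200)),(s,(285,195,310,245))):
    m=mask(cam,(15,120,120),(35,255,255),box); k=big(m); (u,v),r=cv2.minEnclosingCircle(k); print("yellow",u,v,r,onz(cam,u,v,.098))
np.save("/tmp/x.npy",0)
cv2.imwrite("pics/c1.png",cv2.resize(c["img"][205:320,195:495,::-1],None,fx=2.6,fy=2.6,interpolation=cv2.INTER_CUBIC))
E
```

```text
board hull corners [([367, 221], array([ 0.5862, -0.1171])), ([370, 300], array([ 0.4414, -0.1241])), ([208, 306], array([0.4247, 0.1701])), ([207, 228], array([0.5676, 0.1789]))]
board rect ((505.07232666015625, 26.476364135742188), (150.0372772216797, 298.9490966796875), 3.790987014770508)
jartop T 414.5 (446, 276, 25, 25) [457.5388 287.2372] [ 0.4663 -0.2664  0.084 ]Traceback (most recent call last):
  File "<stdin>", line 13, in <module>
  File "h.py", line 16, in big
    k=max(cv2.findContours(m,cv2.RETR_EXTERNAL,cv2.CHAIN_APPROX_NONE)[0],key=cv2.contourArea); return k
ValueError: max() iterable argument is empty
```

```bash
python3 - <<'E'
from h import *
np.set_printoptions(precision=4,suppress=True)
c=vision.camera("top"); s=vision.camera("scene")
a=np.radians(3.79); O=np.array([.5051,.0265]); X=np.array([np.cos(a),np.sin(a)]); Y=np.array([-np.sin(a),np.cos(a)])
cv2.imwrite("pics/c1.png",cv2.resize(c["img"][205:320,195:495,::-1],None,fx=2.6,fy=2.6,interpolation=cv2.INTER_CUBIC))
for n,cam,box,z in(("jartop T",c,(425,255,490,320),.084),("plate T",c,(295,235,340,285),.095),("greencap T",c,(440,145,490,200),.108),
                 ("jartop S",s,(375,200,420,250),.084),("plate S",s,(310,240,350,280),.095),("greencap S",s,(315,170,350,220),.108)):
    m=mask(cam,(45,70,20),(100,255,255),box)
    if not m.any(): print(n,"none"); continue
    k=big(m); x,y,ww,hh=cv2.boundingRect(k); M=cv2.moments(k); u=(M["m10"]/M["m00"],M["m01"]/M["m00"])
    p=onz(cam,*u,z); d=p[:2]-O
    print(n,cv2.contourArea(k),(x,y,ww,hh),np.array(u),p,"board",d@X,d@Y)
    if n=="plate T":
        b=np.array([((onz(cam,*q,z)[:2]-O)@X,(onz(cam,*q,z)[:2]-O)@Y) for q in k[:,0].astype(float)]); print(" ext",b.min(0),b.max(0))
for cam,box in((c,(360,145,400,200)),(s,(285,195,310,245))):
    m=mask(cam,(15,100,100),(35,255,255),box); k=big(m); (u,v),r=cv2.minEnclosingCircle(k); print("yellow",u,v,r,onz(cam,u,v,.098))
E
```

```text
jartop T 443.0 (445, 275, 27, 27) [457.5801 287.1061] [ 0.4666 -0.2665  0.084 ] board -0.05781669818139278 -0.28979659548665276
plate T 2.5 (321, 247, 2, 11) [321.6    249.0667] [ 0.5256 -0.0359  0.095 ] board 0.01633997934791072 -0.06363502273614549
 ext [ 0.0029 -0.0645] [ 0.0199 -0.0626]
greencap T 499.0 (455, 156, 26, 26) [467.2956 168.3697] [ 0.6656 -0.2789  0.108 ] board 0.14000257277419448 -0.31536853579941426
jartop S 122.5 (389, 209, 18, 10) [397.6313 213.6231] [ 0.4637 -0.2627  0.084 ] board -0.0604443893015887 -0.2857890559172103
plate S 317.5 (320, 249, 20, 26) [329.7097 261.021 ] [ 0.4918 -0.0127  0.095 ] board -0.015864684377266312 -0.03821829622778873
greencap S 183.5 (324, 174, 16, 16) [331.4505 181.5386] [ 0.6567 -0.2628  0.108 ] board 0.1321255952262974 -0.29872100696077564
yellow 381.2020568847656 168.55479431152344 14.378998756408691 [ 0.6654 -0.135   0.098 ]
yellow 298.0 210.5 10.30786418914795 [ 0.6556 -0.1192  0.098 ]
```

View pics/c1.png

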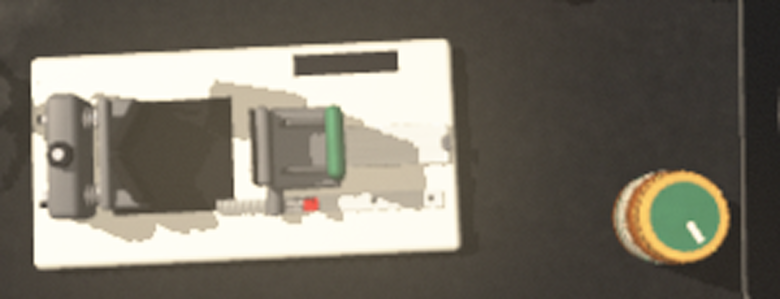

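The crop shows the green plate top at crop (326–342, 107–177), full-image rear edge about u=327, v=260. The knob is at crop (60,153), the lid centre at crop (683,215) with a white tick, and the bay is clear.

First I'll turn the tool so its x lies along board +y, then travel over the jar.

```bash
python3 -m inch '[[[0,0,-0.0198],[0,0,0],-1],[[0,0,-0.0198],[0,0,0],-1],[[0,0,-0.0198],[0,0,0],-1],[[0,0,-0.0198],[0,0,0],-1],[[0,0,-0.0198],[0,0,0],-1],[[0,0,-0.0198],[0,0,0],-1],[[0,0,-0.0198],[0,0,0],-1],[[0,0,-0.0198],[0,0,0],-1],[[0,0,-0.0198],[0,0,0],-1],[[0,0,-0.0198],[0,0,0],-1]]'
cat >> h.py <<'E'
from scipy.spatial.transform import Rotation as R
a=np.radians(3.79); O=np.array([.5051,.0265]); X=np.array([np.cos(a),np.sin(a)]); Y=np.array([-np.sin(a),np.cos(a)])
def b2w(x,y): return O+x*X+y*Y
def w2b(p): return np.array([(p[:2]-O)@X,(p[:2]-O)@Y])
def delta(x,y,z,rx=None,ry=None):
    "tool-frame shift in units to world xyz, plus turn (units) to the board-aligned downward pose"
    o=telemetry.get_obs(); r=R.from_quat(o["tool_rot"])
    t=R.from_matrix(np.array([[*Y,0],[*X,0],[0,0,-1]]).T)
    d=r.inv().apply(np.array([x,y,z])-o["eef_pos"])
    print("shift u",np.round(d/.3,4),"mm",np.round(d*1000,1),"turn u",np.round((r.inv()*t).as_rotvec()/2/np.pi,4))
def st():
    o=telemetry.get_obs(); print(round(o["clock"],2),np.round(o["eef_pos"],4),"board",np.round(w2b(o["eef_pos"])*1000,1),"F",np.round(o["ft_force"],1),"grip",round(o["grip_width"],4),round(o["grasp_force"],1),"J",np.round(o["joint_pos"],2))
E
python3 - <<'E'
from h import *
c=vision.camera("top")
print("plate rear",w2b(onz(c,326.9,259.6,.095)),"knob",w2b(onz(c,195+60/2.6,205+153/2.6,.087)))
print("Vplate back/front",w2b(onz(c,195+97/2.6,205+150/2.6,.078)),w2b(onz(c,195+130/2.6,205+205/2.6,.078)))
print("jar",onz(c,458,288,.084)); st(); delta(.466,-.2665,.2)
E
```

```text
clock: 1.13
eef_pos: [0.1825, -0.4654, 0.2312]
tool_rot: [0.688, 0.726, 0.0, -0.0]
ft_force: [-1.0, 0.4, -0.0]
grip_width: 0.0853
grasp_force: 0.0
plate rear [-0.00183063 -0.07173348] knob [0.0001882 0.1133123]
Vplate back/front [0.00167967 0.0908827 ] [-0.03549392  0.07003444]
jar [ 0.46507833 -0.26717383  0.084     ]
1.18 [ 0.1825 -0.4654  0.2312] board [-354.4 -469.5] F [ 0.3 -0.7 -0.1] grip 0.0852 0.0 J [-1.2   0.24  0.    1.34  0.    0.32]
shift u [0.6082 0.981  0.1041] mm [182.5 294.3  31.2] turn u [-0.     -0.     -0.0015]
```

```bash
python3 -m inch '[[[0,0,-0.0015],[0.0676,0.109,0.0116],-1],[[0,0,0],[0.0676,0.109,0.0116],-1],[[0,0,0],[0.0676,0.109,0.0116],-1],[[0,0,0],[0.0676,0.109,0.0116],-1],[[0,0,0],[0.0676,0.109,0.0116],-1],[[0,0,0],[0.0676,0.109,0.0116],-1],[[0,0,0],[0.0676,0.109,0.0116],-1],[[0,0,0],[0.0676,0.109,0.0116],-1],[[0,0,0],[0.0676,0.109,0.0116],-1],[[0,0,0],[0,0,0],-1]]'
python3 - <<'E'
from h import *
st(); c=vision.camera("wrist"); cv2.imwrite("pics/w1.png",c["img"][:,:,::-1]); print(np.round(c["pose"],3))
m=mask(c,(45,70,20),(100,255,255)); k=big(m); print(cv2.contourArea(k),cv2.boundingRect(k)); (u,v),r=cv2.minEnclosingCircle(cv2.convexHull(k)); print(u,v,r,onz(c,u,v,.084))
delta(.466,-.2665,.056)
E
```

```text
clock: 2.02
eef_pos: [0.471, -0.2628, 0.199]
tool_rot: [0.685, 0.729, 0.001, -0.0]
ft_force: [-0.1, 0.2, -0.6]
grip_width: 0.0852
grasp_force: 0.0
2.02 [ 0.471  -0.2628  0.199 ] board [ -53.1 -286.4] F [-0.1  0.2 -0.6] grip 0.0852 0.0 J [-0.51  0.33  0.05  1.28  0.    1.  ]
[[ 0.998 -0.058 -0.02   0.466]
 [ 0.061  0.954  0.293 -0.188]
 [ 0.002 -0.294  0.956  0.341]
 [ 0.     0.     0.     1.   ]]
3028.0 (287, 208, 65, 62)
319.0 238.0 32.14041519165039 [ 0.46521726 -0.26427492  0.084     ]
shift u [-0.0064 -0.0088  0.4771] mm [ -1.9  -2.6 143.1] turn u [-0.0001 -0.0001 -0.001 ]
```

View pics/w1.png

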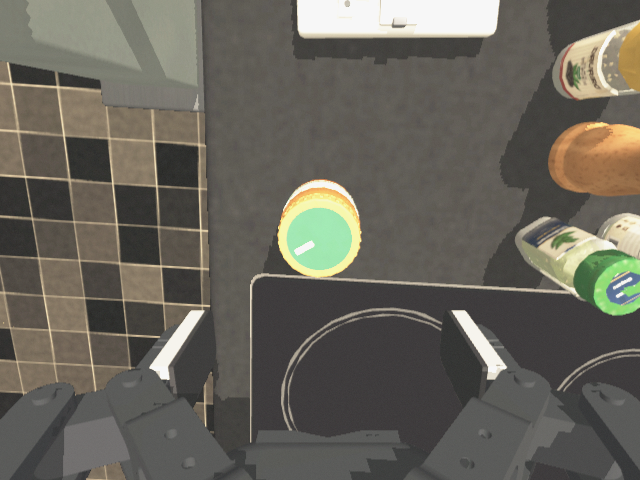

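The wrist view shows the jar's green lid top centred at (319,238), with clear space for the fingers on both sides.

```bash
python3 -m inch '[[[0,0,0],[0,0,0],-1],[[0,0,0],[0,0,0],-1]]' >/dev/null; python3 - <<'E'
from h import *
st(); delta(.465,-.2655,.056)
E
```

```text
2.23 [ 0.4656 -0.2673  0.1999] board [ -58.9 -290.6] F [-0.6 -0.   0.9] grip 0.0855 0.0 J [-0.52  0.33  0.04  1.29 -0.    1.  ]
shift u [ 0.0061 -0.0012  0.4797] mm [  1.8  -0.4 143.9] turn u [-0.0001 -0.     -0.0018]
```

```bash
python3 -m inch '[[[0,0,-0.0018],[0.006,-0.001,0.1],-1],[[0,0,0],[0,0,0.1],-1],[[0,0,0],[0,0,0.1],-1],[[0,0,0],[0,0,0.08],-1],[[0,0,0],[0,0,0.06],-1],[[0,0,0],[0,0,0.04],-1],[[0,0,0],[0,0,0],-1],[[0,0,0],[0,0,0],1],[[0,0,0],[0,0,0],1],[[0,0,0],[0,0,0],1]]'; python3 -m inch '[[[0,0,0],[0,0,0],1],[[0,0,0],[0,0,0],1],[[0,0,0],[0,0,0],1],[[0,0,0],[0,0,0],1],[[0,0,0],[0,0,0],1],[[0,0,0],[0,0,0],1]]'
```

```text
clock: 3.07
eef_pos: [0.4664, -0.2665, 0.0581]
tool_rot: [0.683, 0.73, -0.0, 0.002]
ft_force: [-0.9, -0.5, -2.5]
grip_width: 0.0562
grasp_force: 64.3
clock: 3.57
eef_pos: [0.4665, -0.2664, 0.058]
tool_rot: [0.683, 0.73, -0.0, 0.002]
ft_force: [-2.7, -2.0, 5.9]
grip_width: 0.0558
grasp_force: 65.6
```

```bash
python3 -m inch '[[[0,0,0],[0,0,-0.02],1],[[0,0,0],[0,0,-0.06],1],[[0,0,0],[0,0,-0.09],1],[[0,0,0],[0,0,-0.09],1],[[0,0,0],[0,0,-0.09],1],[[0,0,0],[0,0,-0.07],1],[[0,0,0],[0,0,0],1],[[0,0,0],[0,0,0],1],[[0,0,0],[0,0,0],1]]'; python3 - <<'E'
from h import *
st(); p=b2w(0,.038); delta(*p,.188)
c=vision.camera("scene"); cv2.imwrite("pics/s2.png",c["img"][120:360,200:520,::-1])
E
```

```text
clock: 4.32
eef_pos: [0.465, -0.2645, 0.1804]
tool_rot: [0.683, 0.731, -0.0, -0.001]
ft_force: [0.3, 0.3, -4.5]
grip_width: 0.056
grasp_force: 65.0
4.32 [ 0.465  -0.2645  0.1804] board [ -59.2 -287.7] F [ 0.3  0.3 -4.5] grip 0.056 65.0 J [-0.52  0.34  0.    1.24  0.    0.99]
shift u [ 1.0853  0.1994 -0.024 ] mm [325.6  59.8  -7.2] turn u [-0.0003 -0.0003  0.0003]
```

View pics/s2.png

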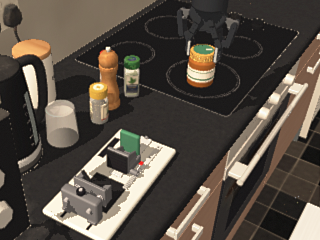

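The jar is held upright and clear of everything.

```bash
python3 -m inch '[[[0,0,0],[0.06,0.011,-0.004],1],[[0,0,0],[0.12,0.022,-0.004],1],[[0,0,0],[0.125,0.023,-0.004],1],[[0,0,0],[0.125,0.023,-0.004],1],[[0,0,0],[0.125,0.023,-0.004],1],[[0,0,0],[0.125,0.023,-0.004],1],[[0,0,0],[0.125,0.023,0],1],[[0,0,0],[0.12,0.022,0],1],[[0,0,0],[0.1,0.018,0],1],[[0,0,0],[0.06,0.011,0],1]]' >/dev/null;  python3 -m inch '[[[0,0,0],[0,0,0],1],[[0,0,0],[0,0,0],1],[[0,0,0],[0,0,0],1]]' >/dev/null; python3 - <<'E'
from h import *
st(); p=b2w(0,.038); delta(*p,.080)
c=vision.camera("top")
m=mask(c,(45,70,20),(100,255,255),(200,200,320,310)); k=big(m); print(cv2.contourArea(k),cv2.boundingRect(k))
cv2.imwrite("pics/t3.png",cv2.resize(c["img"][180:330,180:400,::-1],None,fx=3,fy=3))
E
```

```text
5.45 [0.5024 0.0632 0.1876] board [-0.3 36.8] F [ 0.2  0.3 -2.9] grip 0.0563 64.9 J [ 0.13  0.28 -0.06  1.24 -0.    1.63]
shift u [0.0042 0.0022 0.3588] mm [  1.3   0.7 107.6] turn u [-0.0005  0.0001  0.0003]Traceback (most recent call last):
  File "<stdin>", line 4, in <module>
  File "h.py", line 16, in big
    k=max(cv2.findContours(m,cv2.RETR_EXTERNAL,cv2.CHAIN_APPROX_NONE)[0],key=cv2.contourArea); return k
ValueError: max() iterable argument is empty
```

```bash
python3 -m inch '[[[0,0,0],[0.004,0.002,0.06],1],[[0,0,0],[0,0,0.1],1],[[0,0,0],[0,0,0.09],1],[[0,0,0],[0,0,0.06],1],[[0,0,0],[0,0,0.04],1],[[0,0,0],[0,0,0],1],[[0,0,0],[0,0,0],1],[[0,0,0],[0,0,0.005],1],[[0,0,0],[0,0,0],1]]'
```

```text
clock: 6.25
eef_pos: [0.505, 0.0645, 0.0838]
tool_rot: [0.683, 0.73, 0.001, 0.001]
ft_force: [0.1, -0.5, -4.0]
grip_width: 0.0563
grasp_force: 65.1
```

```bash
python3 -m inch '[[[0,0,0],[0,0,0.005],1],[[0,0,0],[0,0,0.005],1],[[0,0,0],[0,0,0],1]]'; python3 -m inch '[[[0,0,0],[0,0,0.005],1],[[0,0,0],[0,0,0],1],[[0,0,0],[0,0,0],1]]'
```

```text
clock: 6.5
eef_pos: [0.5041, 0.0649, 0.0799]
tool_rot: [0.683, 0.731, 0.0, 0.0]
ft_force: [-0.1, -0.5, -4.3]
grip_width: 0.0562
grasp_force: 65.1
clock: 6.75
eef_pos: [0.5039, 0.065, 0.0782]
tool_rot: [0.683, 0.731, -0.0, -0.0]
ft_force: [0.8, -0.5, -3.6]
grip_width: 0.0564
grasp_force: 65.1
```

```bash
python3 -m inch '[[[0,0,0],[0,0,0.004],1],[[0,0,0],[0,0,0],1],[[0,0,0],[0,0,0],1]]';python3 -m inch '[[[0,0,0],[0,0,0.003],1],[[0,0,0],[0,0,0],1],[[0,0,0],[0,0,0],1]]'
```

```text
clock: 7.0
eef_pos: [0.5039, 0.065, 0.078]
tool_rot: [0.683, 0.731, 0.0, 0.0]
ft_force: [-3.6, -0.2, 6.2]
grip_width: 0.0561
grasp_force: 66.7
clock: 7.25
eef_pos: [0.5039, 0.0651, 0.078]
tool_rot: [0.683, 0.731, 0.001, 0.0]
ft_force: [-5.4, 0.0, 12.4]
grip_width: 0.0559
grasp_force: 67.9
```

```bash
python3 -m inch '[[[0,0,0],[0,0,-0.006],1],[[0,0,0],[0,0,0],-1],[[0,0,0],[0,0,0],-1],[[0,0,0],[0,0,0],-1],[[0,0,0],[0,0,0],-1],[[0,0,0],[0,0,-0.05],-1],[[0,0,0],[0,0,-0.1],-1],[[0,0,0],[0,0,-0.1],-1],[[0,0,0],[0,0,-0.1],-1],[[0,0,0],[0,0,-0.05],-1]]'
python3 -m inch '[[[0,0,0],[-0.08,0,0],1],[[0,0,0],[-0.12,0,0],1],[[0,0,0],[-0.12,0,0],1],[[0,0,0],[-0.12,0,0],1],[[0,0,0],[-0.08,0,0],1],[[0,0,0],[0,0,0],1],[[0,0,0],[0,0,0],1]]'; python3 - <<'E'
from h import *
st(); c=vision.camera("top"); cv2.imwrite("pics/t4.png",cv2.resize(c["img"][180:330,180:400,::-1],None,fx=3,fy=3,interpolation=cv2.INTER_CUBIC))
m=mask(c,(45,70,20),(100,255,255),(200,200,320,310))
if m.any(): k=big(m); x,y,w,h=cv2.boundingRect(k); print(x,y,w,h,w2b(onz(c,x+w/2-.5,y+h/2-.5,.104)))
delta(*b2w(0,-.105),.06)
E
```

```text
clock: 8.08
eef_pos: [0.5057, 0.0651, 0.2016]
tool_rot: [0.683, 0.731, 0.002, 0.002]
ft_force: [0.8, 0.6, 0.2]
grip_width: 0.0855
grasp_force: 0.0
clock: 8.67
eef_pos: [0.5145, -0.0919, 0.1976]
tool_rot: [0.684, 0.73, 0.0, -0.0]
ft_force: [-0.1, 0.4, 0.8]
grip_width: 0.0007
grasp_force: 0.0
8.67 [ 0.5145 -0.0919  0.1976] board [   1.5 -118.8] F [-0.1  0.4  0.8] grip 0.0007 0.0 J [-0.18  0.3  -0.    1.27  0.    1.33]
248 247 20 27 [0.00227784 0.04359585]
shift u [ 0.0423 -0.0046  0.4586] mm [ 12.7  -1.4 137.6] turn u [-0.0001 -0.0001  0.0001]
```

View pics/t4.png

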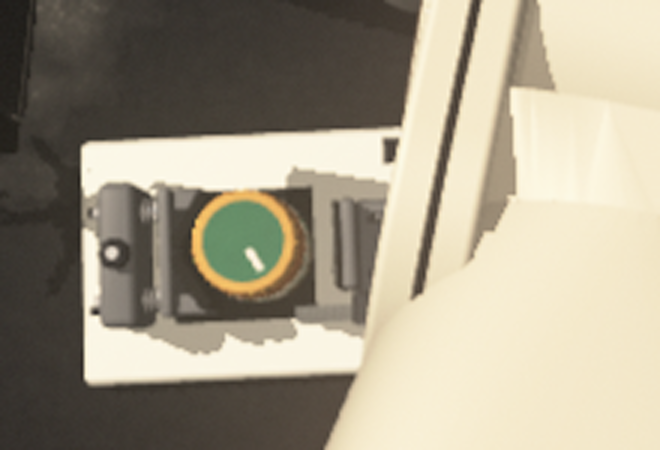

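The jar stands in the bay (lid centre at crop (245,244)), centred between the V and the jaw. Next I descend behind the plate.

```bash
python3 -m inch '[[[0,0,0],[0.02,-0.004,0.06],1],[[0,0,0],[0.01,0,0.11],1],[[0,0,0],[0.01,0,0.11],1],[[0,0,0],[0,0,0.1],1],[[0,0,0],[0,0,0.06],1],[[0,0,0],[0,0,0.02],1],[[0,0,0],[0,0,0],1],[[0,0,0],[0,0,0],1],[[0,0,0],[0,0,0],1]]' ; python3 - <<'E'
from h import *
st()
E
python3 -m inch '[[[0,0,0],[0.02,0,0],1],[[0,0,0],[0.02,0,0],1],[[0,0,0],[0.02,0,0],1],[[0,0,0],[0.01,0,0],1],[[0,0,0],[0,0,0],1],[[0,0,0],[0,0,0],1]]'; python3 - <<'E'
from h import *
st()
E
```

```text
clock: 9.47
eef_pos: [0.514, -0.0786, 0.0616]
tool_rot: [0.682, 0.731, 0.001, 0.001]
ft_force: [1.3, -0.0, -0.1]
grip_width: 0.0001
grasp_force: 0.0
9.47 [ 0.514  -0.0786  0.0616] board [   2.  -105.5] F [ 1.3 -0.  -0.1] grip 0.0001 0.0 J [-0.15  0.41 -0.22  0.93  0.    1.35]
clock: 9.97
eef_pos: [0.5111, -0.0576, 0.0601]
tool_rot: [0.682, 0.731, 0.0, 0.0]
ft_force: [0.5, 0.5, 0.1]
grip_width: 0.0003
grasp_force: 0.0
9.97 [ 0.5111 -0.0576  0.0601] board [  0.4 -84.3] F [0.5 0.5 0.1] grip 0.0003 0.0 J [-0.11  0.41 -0.23  0.93 -0.    1.39]
```

```bash
python3 -m inch '[[[0,0,0],[0.01,0,0],1],[[0,0,0],[0.01,0,0],1],[[0,0,0],[0.01,0,0],1],[[0,0,0],[0.01,0,0],1],[[0,0,0],[0.01,0,0],1],[[0,0,0],[0,0,0],1],[[0,0,0],[0,0,0],1]]'; python3 -m inch '[[[0,0,0],[0.007,0,0],1],[[0,0,0],[0.007,0,0],1],[[0,0,0],[0,0,0],1]]'; python3 - <<'E'
from h import *
st()
E
```

```text
clock: 10.55
eef_pos: [0.51, -0.0425, 0.0599]
tool_rot: [0.683, 0.731, 0.0, -0.0]
ft_force: [0.3, -0.6, 0.2]
grip_width: 0.0001
grasp_force: 0.0
clock: 10.8
eef_pos: [0.5097, -0.0384, 0.0598]
tool_rot: [0.683, 0.731, 0.0, -0.0]
ft_force: [0.2, 0.7, 0.5]
grip_width: -0.0
grasp_force: 0.2
10.8 [ 0.5097 -0.0384  0.0598] board [  0.3 -65. ] F [0.2 0.7 0.5] grip -0.0 0.2 J [-0.08  0.4  -0.24  0.92  0.    1.43]
```

```bash
for i in 1; do python3 -m inch '[[[0,0,0],[0.007,0,0],1],[[0,0,0],[0.007,0,0],1],[[0,0,0],[0,0,0],1]]'; done; python3 -m inch '[[[0,0,0],[0.007,0,0],1],[[0,0,0],[0.007,0,0],1],[[0,0,0],[0,0,0],1]]';  python3 - <<'E'
from h import *
st();c=vision.camera("scene"); cv2.imwrite("pics/s5.png",cv2.resize(c["img"][220:370,220:420,::-1],None,fx=4,fy=4,interpolation=cv2.INTER_CUBIC))
E
```

```text
clock: 11.05
eef_pos: [0.5095, -0.0345, 0.0599]
tool_rot: [0.683, 0.731, -0.0, 0.0]
ft_force: [0.2, -2.8, -0.4]
grip_width: -0.0002
grasp_force: 1.3
clock: 11.3
eef_pos: [0.5092, -0.0315, 0.0599]
tool_rot: [0.683, 0.73, -0.001, 0.001]
ft_force: [0.4, -7.0, 0.1]
grip_width: 0.0002
grasp_force: 3.3
11.3 [ 0.5092 -0.0315  0.0599] board [  0.3 -58.2] F [ 0.4 -7.   0.1] grip 0.0002 3.3 J [-0.06  0.4  -0.25  0.92 -0.    1.44]
```

View pics/s5.png

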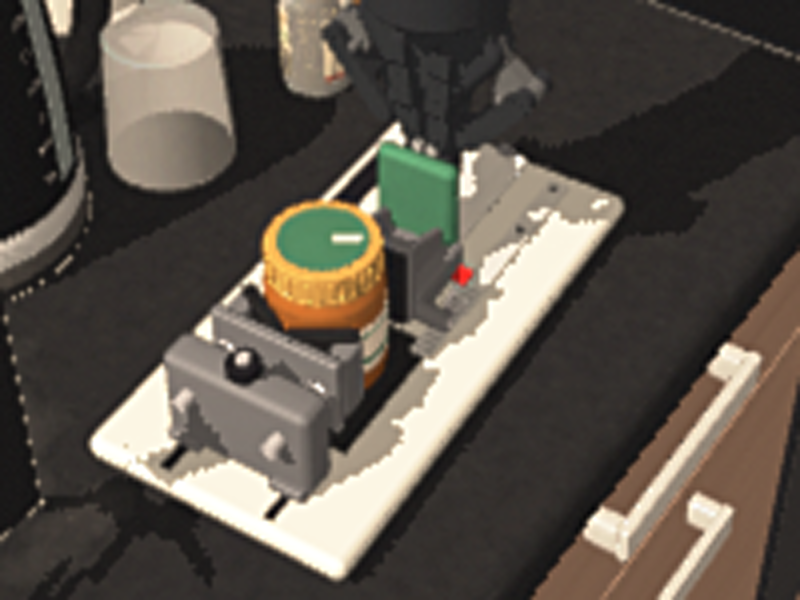

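The view shows the jar seated in the V with the jaw face against it and the hand pushing the green plate squarely. I keep pressing in small steps.

```bash
python3 -m inch '[[[0,0,0],[0.005,0,0],1],[[0,0,0],[0.005,0,0],1],[[0,0,0],[0,0,0],1],[[0,0,0],[0,0,0],1]]'; python3 -m inch '[[[0,0,0],[0.005,0,0],1],[[0,0,0],[0.005,0,0],1],[[0,0,0],[0,0,0],1],[[0,0,0],[0,0,0],1]]'
```

```text
clock: 11.68
eef_pos: [0.5091, -0.0297, 0.0599]
tool_rot: [0.683, 0.73, -0.002, 0.002]
ft_force: [0.2, -8.7, 0.1]
grip_width: -0.0001
grasp_force: 4.7
clock: 12.02
eef_pos: [0.509, -0.028, 0.06]
tool_rot: [0.684, 0.73, -0.003, 0.003]
ft_force: [0.5, -13.3, -0.3]
grip_width: -0.0002
grasp_force: 6.6
```

```bash
python3 -m inch '[[[0,0,0],[0.005,0,0],1],[[0,0,0],[0.005,0,0],1],[[0,0,0],[0,0,0],1],[[0,0,0],[0,0,0],1]]'; python3 -m inch '[[[0,0,0],[0.004,0,0],1],[[0,0,0],[0,0,0],1],[[0,0,0],[0,0,0],1]]'
```

```text
clock: 12.35
eef_pos: [0.5089, -0.0263, 0.06]
tool_rot: [0.684, 0.729, -0.004, 0.004]
ft_force: [1.1, -16.6, -0.6]
grip_width: 0.0001
grasp_force: 8.3
clock: 12.6
eef_pos: [0.5088, -0.0254, 0.06]
tool_rot: [0.684, 0.729, -0.004, 0.004]
ft_force: [0.7, -17.7, 0.2]
grip_width: 0.0002
grasp_force: 8.9
```

```bash
python3 -m inch '[[[0,0,0],[0.004,0,0],1],[[0,0,0],[0,0,0],1],[[0,0,0],[0,0,0],1],[[0,0,0],[0,0,0],1]]'; python3 -m inch '[[[0,0,0],[0.003,0,0],1],[[0,0,0],[0,0,0],1],[[0,0,0],[0,0,0],1],[[0,0,0],[0,0,0],1]]'; python3 - <<'E'
from h import *
st()
E
```

```text
clock: 12.93
eef_pos: [0.5088, -0.0248, 0.06]
tool_rot: [0.684, 0.729, -0.004, 0.004]
ft_force: [0.5, -18.8, -0.7]
grip_width: -0.0005
grasp_force: 9.6
clock: 13.27
eef_pos: [0.5087, -0.0244, 0.06]
tool_rot: [0.684, 0.729, -0.005, 0.005]
ft_force: [0.9, -21.1, -1.3]
grip_width: -0.0003
grasp_force: 10.3
13.27 [ 0.5087 -0.0244  0.06  ] board [  0.2 -51. ] F [  0.9 -21.1  -1.3] grip -0.0003 10.3 J [-0.04  0.4  -0.25  0.92 -0.01  1.47]
```

```bash
python3 -m inch '[[[0,0,0],[-0.01,0,0],1],[[0,0,0],[0,0,0],1],[[0,0,0],[0,0,0],1]]'|egrep 'eef|ft_force'; python3 -m inch '[[[0,0,0],[-0.01,0,0],1],[[0,0,0],[0,0,0],1],[[0,0,0],[0,0,0],1]]'|egrep 'eef|ft_force';python3 -m inch '[[[0,0,0],[-0.01,0,0],1],[[0,0,0],[0,0,0],1],[[0,0,0],[0,0,0],1]]'|egrep 'eef|ft_force'; python3 -m inch '[[[0,0,0],[-0.02,0,0],1],[[0,0,0],[-0.04,0,0],1],[[0,0,0],[-0.08,0,0],1],[[0,0,0],[0,0,0],1],[[0,0,0],[0,0,0],1]]'|egrep 'eef|ft_force'
```

```text
eef_pos: [0.5088, -0.0258, 0.06]
ft_force: [1.6, -15.5, -1.3]
eef_pos: [0.5089, -0.0261, 0.0599]
ft_force: [0.7, -9.3, -1.1]
eef_pos: [0.5088, -0.0264, 0.0598]
ft_force: [0.4, -0.5, -0.9]
eef_pos: [0.5119, -0.0703, 0.0599]
ft_force: [0.3, 0.1, -0.2]
```

Recoil was only about 2 mm, so a grip of roughly 15 N remains. Now I raise the hand and locate the lid.

```bash
python3 -m inch '[[[0,0,0],[0,0,-0.06],1],[[0,0,0],[0,0,-0.12],-1],[[0,0,0],[0,0,-0.12],-1],[[0,0,0],[0,0,-0.12],-1],[[0,0,0],[0,0,-0.08],-1],[[0,0,0],[0,0,0],-1],[[0,0,0],[0,0,0],-1]]' >/dev/null; python3 - <<'E'
from h import *
st()
for n,box in(("top",(200,200,305,310)),("scene",(260,240,325,330)),("wrist",None)):
    c=vision.camera(n); m=mask(c,(45,70,20),(100,255,255),box)
    if not m.any(): print(n,"none");continue
    k=cv2.convexHull(big(m)); (u,v),r=cv2.fitEllipse(k)[0],0; p=onz(c,u,v,.104); print(n,cv2.boundingRect(k),(round(u,1),round(v,1)),p,w2b(p))
delta(*b2w(0,.051),.2)
E
```

```text
15.02 [ 0.5129 -0.0688  0.2116] board [  1.5 -95.6] F [0.7 0.2 0.4] grip 0.0722 0.0 J [-0.13  0.28  0.01  1.29  0.    1.37]Traceback (most recent call last):
  File "<stdin>", line 6, in <module>
cv2.error: OpenCV(4.12.0) /io/opencv/modules/imgproc/src/shapedescr.cpp:361: error: (-201:Incorrect size of input array) There should be at least 5 points to fit the ellipse in function 'fitEllipseNoDirect'
```

```bash
python3 -m inch '[[[0,0,0],[0.08,-0.002,0],-1],[[0,0,0],[0.12,-0.003,0.01],-1],[[0,0,0],[0.12,0,0.01],-1],[[0,0,0],[0.11,0,0],-1],[[0,0,0],[0.06,0,0],-1],[[0,0,0],[0,0,0],-1],[[0,0,0],[0,0,0],-1],[[0,0,0],[0,0,0],-1]]' >/dev/null; python3 - <<'E'
from h import *
st()
for n,box in(("wrist",None),("scene",(260,240,325,330))):
    c=vision.camera(n); m=mask(c,(45,70,20),(100,255,255),box)
    if not m.any(): print(n,"none");continue
    k=cv2.convexHull(big(m)); 
    if n=="wrist": cv2.imwrite("pics/w6.png",c["img"][:,:,::-1])
    if len(k)<5: continue
    u,v=cv2.fitEllipse(k)[0]; p=onz(c,u,v,.104); print(n,cv2.boundingRect(k),(round(u,1),round(v,1)),p,w2b(p))
delta(*b2w(0,.051),.076)
E
```

```text
15.73 [0.4995 0.0771 0.2025] board [-2.2 50.8] F [-0.3 -0.6 -0.6] grip 0.0856 0.0 J [ 0.15  0.27 -0.03  1.27 -0.    1.66]
wrist (300, 210, 69, 66) (334.0, 242.2) [0.50324564 0.07788678 0.104     ] [0.00154635 0.05139698]
scene (288, 274, 23, 15) (298.8, 281.0) [0.50144856 0.07902407 0.104     ] [-0.00017163  0.05265056]
shift u [0.0029 0.0064 0.4239] mm [  0.9   1.9 127.2] turn u [-0.0002  0.0001  0.    ]
```

View pics/w6.png

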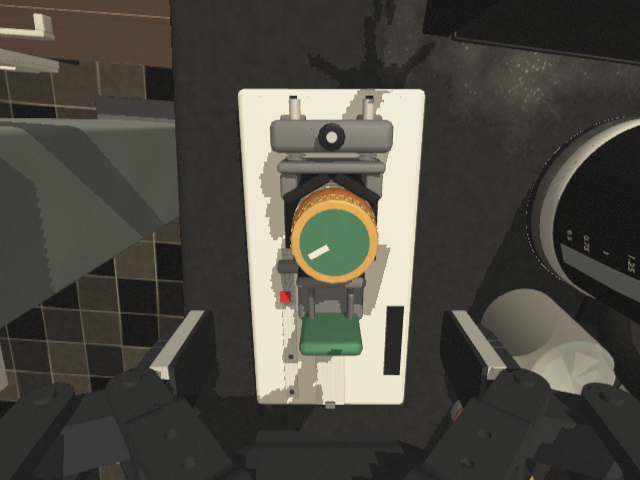

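The wrist view shows the jar clamped between jaw and V, with its lid centred at (334,242), and board axis (≈0.5, 51.5) mm. I pre-turn about 43° clockwise so the twist stays clear of the knob, then descend.

```bash
python3 -m inch '[[[0,0,0],[0.005,0.008,0],-1],[[0,0,0.0198],[0,0,0],-1],[[0,0,0.0198],[0,0,0],-1],[[0,0,0.0198],[0,0,0],-1],[[0,0,0.0198],[0,0,0],-1],[[0,0,0.0198],[0,0,0],-1],[[0,0,0.0198],[0,0,0],-1],[[0,0,0],[0,0,0],-1],[[0,0,0],[0,0,0],-1],[[0,0,0],[0,0,0],-1]]' >/dev/null; python3 - <<'E'
from h import *
st(); delta(*b2w(.0005,.0517),.078)
E
```

```text
16.67 [0.5028 0.0788 0.2039] board [ 1.2 52.3] F [-0.3  0.4  0.1] grip 0.0853 0.0 J [ 0.16  0.27 -0.03  1.27 -0.    2.4 ]
shift u [-3.100e-03 -3.000e-04  4.197e-01] mm [-9.000e-01 -1.000e-01  1.259e+02] turn u [ 0.     -0.     -0.1183]
```

```bash
python3 -m inch '[[[0,0,0],[-0.003,0,0.06],-1],[[0,0,0],[0,0,0.1],-1],[[0,0,0],[0,0,0.1],-1],[[0,0,0],[0,0,0.08],-1],[[0,0,0],[0,0,0.05],-1],[[0,0,0],[0,0,0.022],-1],[[0,0,0],[0,0,0],-1],[[0,0,0],[0,0,0],-1],[[0,0,0],[0,0,0],-1]]' ; python3 - <<'E'
from h import *
st(); delta(*b2w(.0005,.0517),.078)
E
```

```text
clock: 17.42
eef_pos: [0.5033, 0.0787, 0.0816]
tool_rot: [0.902, 0.432, 0.001, 0.0]
ft_force: [-0.4, -0.5, 0.9]
grip_width: 0.0855
grasp_force: 0.0
17.42 [0.5033 0.0787 0.0816] board [ 1.7 52.2] F [-0.4 -0.5  0.9] grip 0.0855 0.0 J [ 0.16  0.37 -0.22  0.97 -0.    2.4 ]
shift u [-0.0039 -0.0019  0.0121] mm [-1.2 -0.6  3.6] turn u [ 0.0004 -0.0002 -0.1185]
```

```bash
python3 -m inch '[[[0,0,0],[-0.003,-0.001,0.009],-1],[[0,0,0],[0,0,0],-1],[[0,0,0],[0,0,0],1],[[0,0,0],[0,0,0],1],[[0,0,0],[0,0,0],1],[[0,0,0],[0,0,0],1],[[0,0,0],[0,0,0],1],[[0,0,0],[0,0,0],1]]' ; python3 - <<'E'
from h import *
st()
E
```

```text
clock: 18.08
eef_pos: [0.5029, 0.077, 0.0788]
tool_rot: [0.902, 0.431, 0.001, 0.002]
ft_force: [1.5, -4.4, 5.4]
grip_width: 0.0562
grasp_force: 63.0
18.08 [0.5029 0.077  0.0788] board [ 1.2 50.5] F [ 1.5 -4.4  5.4] grip 0.0562 63.0 J [ 0.15  0.38 -0.23  0.96 -0.    2.4 ]
```

```bash
python3 -m inch '[[[0,0,0],[-0.0013,0.0015,-0.002],1],[[0,0,-0.008],[0,0,0],1],[[0,0,-0.015],[0,0,0],1],[[0,0,-0.0192],[0,0,0],1],[[0,0,-0.0192],[0,0,0],1],[[0,0,-0.0192],[0,0,0],1]]' ; python3 -c "
from h import *
st()"
```

```text
clock: 18.58
eef_pos: [0.5032, 0.0769, 0.0789]
tool_rot: [0.764, 0.646, 0.001, 0.002]
ft_force: [2.8, -3.3, 1.7]
grip_width: 0.0563
grasp_force: 63.8
18.58 [0.5032 0.0769 0.0789] board [ 1.4 50.4] F [ 2.8 -3.3  1.7] grip 0.0563 63.8 J [ 0.15  0.38 -0.23  0.96 -0.    1.89]
```

```bash
python3 -m inch '[[[0,0,-0.0195],[0,0,0],1],[[0,0,-0.0195],[0,0,0],1],[[0,0,-0.0195],[0,0,0],1],[[0,0,-0.0195],[0,0,0],1]]'; python3 -m inch '[[[0,0,-0.0195],[0,0,0],1],[[0,0,-0.0195],[0,0,0],1],[[0,0,-0.0195],[0,0,0],1],[[0,0,-0.0195],[0,0,0],1],[[0,0,-0.0195],[0,0,0],1],[[0,0,0],[0,0,0],1],[[0,0,0],[0,0,0],1]]' ; python3 -c "
from h import *
st()"
```

```text
clock: 18.92
eef_pos: [0.5035, 0.0769, 0.0789]
tool_rot: [0.584, 0.812, 0.001, 0.002]
ft_force: [4.6, -3.5, 0.7]
grip_width: 0.0564
grasp_force: 63.8
clock: 19.5
eef_pos: [0.5035, 0.0772, 0.0789]
tool_rot: [0.315, 0.949, 0.0, 0.002]
ft_force: [4.3, -3.6, 1.8]
grip_width: 0.056
grasp_force: 63.9
19.5 [0.5035 0.0772 0.0789] board [ 1.7 50.7] F [ 4.3 -3.6  1.8] grip 0.056 63.9 J [ 0.15  0.38 -0.23  0.96 -0.    0.79]
```

```bash
python3 -m inch '[[[0,0,0],[0,0,0],-0.7],[[0,0,0],[0,0,0],-0.7],[[0,0,0],[0,0,0],-0.7],[[0,0,0],[0,0,0],-0.7],[[0,0,0],[0,0,-0.03],-0.7],[[0,0,0],[0,0,-0.08],-0.7],[[0,0,0],[0,0,-0.12],-0.7],[[0,0,0],[0,0,-0.12],-0.7],[[0,0,0],[0,0,-0.07],-0.7],[[0,0,0],[0,0,0],-0.7]]'; python3 -m inch '[[[0,0,0],[0,0,0],-0.7],[[0,0,0],[0,0,0],-0.7]]' >/dev/null; python3 - <<'E'
from h import *
st()
c=vision.camera("wrist"); cv2.imwrite("pics/w7.png",c["img"][:,:,::-1])
E
```

```text
clock: 20.33
eef_pos: [0.5046, 0.0781, 0.2106]
tool_rot: [0.315, 0.949, 0.003, 0.005]
ft_force: [0.2, 0.1, 0.4]
grip_width: 0.0725
grasp_force: 0.0
20.5 [0.5008 0.0775 0.2038] board [-1.  51.1] F [-0.7 -1.4 -0.2] grip 0.0726 0.0 J [ 0.15  0.27 -0.03  1.27  0.    0.79]
```

View pics/w7.png

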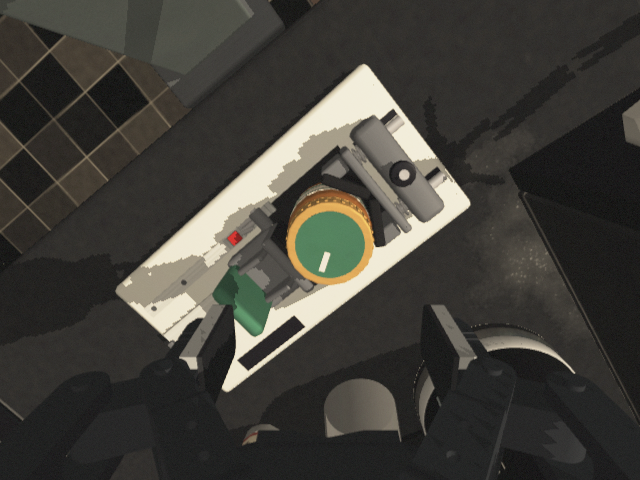

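The lid tick moved from direction −148° to −58° in the board frame, so the lid turned about 90° anticlockwise; the jar is still clamped. One last check is whether the jar body turned with it.

```bash
python3 - <<'E'
from h import *
c=vision.camera("scene"); i=c["img"][220:370,220:420,::-1]; o=cv2.imread("pics/s5.png")[:,:,:]
n=cv2.resize(i,None,fx=4,fy=4,interpolation=cv2.INTER_CUBIC)
cv2.imwrite("pics/s8.png",cv2.resize(np.hstack([o[160:440,180:480],n[160:440,180:480]]),None,fx=1.3,fy=1.3))
st()
E
```

```text
20.6 [0.5002 0.0773 0.2027] board [-1.5 51. ] F [-0.9  0.3 -0.7] grip 0.0727 0.0 J [ 0.15  0.27 -0.03  1.27  0.    0.79]
```

View pics/s8.png

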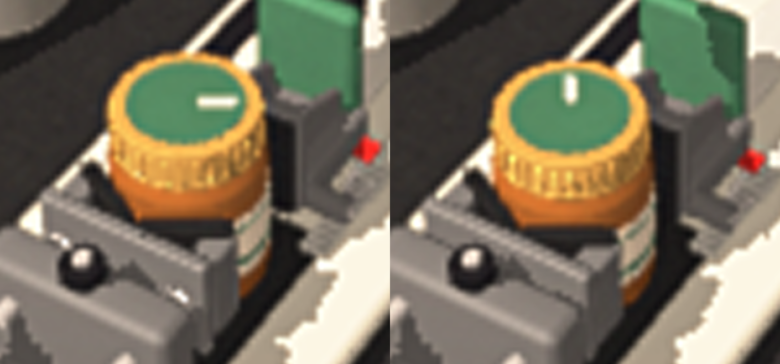

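Compared side by side, the paper band's edge is unchanged while the lid tick moved a quarter turn. The jar body held still, stands upright and stays clamped, with the hand clear above it. I'm handing the job in.

```bash
python3 -c "
from workcell import workorder
print(workorder.job_done())"
```

```text
the job is handed in; nothing more can be done
None
```

The job is handed in at about 21 s: the jar stands clamped at roughly 15 N (estimated from the recoil), after a push of about 20 N (21 N peak reading), and its lid is turned about 90° anticlockwise and left on.

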